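Close the nozzle steriliser and start its lamp

ROBOT

A 6-joint arm with a two-finger parallel gripper is mounted at the origin on a cart in front of the work surface, level with it; the furniture and walls round the work are solid. World frame = base frame: x ahead of the robot, y to its left, z up, the work surface at z = 0. Lengths are in m, angles in degrees, forces in N, time in s.
With the tool pointing down it reaches from about 0.325 to 1 m from the base axis. Payload 5.1 kg.
Tool frame: the origin (TCP) lies between the finger pads; the fingertips stand 22 mm ahead of it and the grasp point (between the pads) lies 3 mm ahead of it; z points along the fingers, y is the line along which they close (so a half turn about z gives the same grasp; the last joint's range is limited). The gripper opens to 85 mm and grips with 20 to 120 N. Pads are 22 mm wide; open, the fingers measure 114 mm over their backs; the gripper's body (76 mm by 85 mm) begins 54 mm behind the grasp point. The pads swing forward as they close: fully open they stand 13 mm farther back than shut.
Start: joints at [-73.029, 7.093, 94.555, -0, 78.352, -4.733], TCP at [0.24, -0.604, 0.253] pointing down, gripper open.
Joint ranges: [-149.61, 149.61], [-58.7, 133.49], [1.44, 155.28], [-77.14, 257.14], [18.33, 153.61], [-166.67, 166.67]. Speed limits (degrees/s): [147.25, 147.25, 180, 180, 180, 180].

INTERFACE

Orientations are given as a 3x3 rotation matrix whose columns are the frame's x, y, z axes.
In Python, from bench import bot, grab_frame, job gives the robot as it stands. The module is installed in compiled form; this text tells all that it offers.
- The arm moves only by the tool send_rows, never from a script. Its argument "plan" is a list of rows, each a list of 6 numbers: the shift along the tool's x, y, z each as a share of 0.25 m, from -1 to 1, then the turn, a rotation vector about the tool's x, y, z each as a share of 0.5 rad, from -1 to 1. A call has 1 to 12 rows; each row is the pose to reach, as a shift and turn from the pose commanded when the call began, along the tool's axes at that moment; what a row does not reach only later rows make up. A row lasts 1/10 s, in which the tool goes at most 50 mm and 8.59 degrees, less where a joint would pass 70% of its speed; a pose out of reach is approached as far as the arm can. A call with a number of a shift or a turn outside -1 to 1 is refused whole. A call with a gripper value outside its range is refused whole. "grip" is the opening, from -1 (shut) to 1 (fully open), set as the call begins (left out, the last holds). The fingers move at their own pace and stop on an object; "newtons" is the grip in N (left out, the last holds). Time passes only in rows, so rows that repeat a pose let the fingers close. It gives the time, the measured TCP pose, the force, the opening and the grip force at its end, in the units of the state.
- bot.state(): the state, without advancing time (a new reading comes with each control period).
- grab_frame(name): name is "side" or "top"; returns a dict with "img" (420x560x3 uint8, red, green, blue), "vfov" (degrees; the focal length in pixels is half the picture's height over the tangent of half this angle, whatever the lens; pixels are square), "cx", "cy" (the principal point, pixels), "R" (3x3) and "t" (3): a world point X has camera coordinates R X + t. Camera axes: x right, y down, z forward; pixel columns grow to the right and rows downward; lengths in m; the calibration is good to about 2 mm. A picture is of the moment at which its call begins. There is no depth.
- job.sign_off(): hands the job in; it is judged then, once.
The state is a dict: "time_s": time; "joint_positions": joint angles; "joint_vel": joint speeds; "joint_efforts": joint torques, N m; "tcp_pos": TCP position; "tool_rot": TCP orientation; "wrist_force": force on the tool from outside, world axes, zero at the start; "moment": the same for the moment, N m; "gripper_width": finger opening in m; "grip_force": force on a finger pad.
Only numpy, scipy, OpenCV 4.12 (cv2) and the standard library are available. Lean on these libraries where they do the work, as an engineer would, in place of code of your own. Each camera call takes 0.05 s, during which the arm holds its last target. There are 200 camera calls.

TASK

The piping nozzles are in the lamp steriliser. Press down on its flat steel cover and slide it out from under the deck until the well is completely closed, with the cover's leading edge tucked under the end rail, then flip the toggle switch on the deck over to on. The lamp light harms eyes, so never switch it on while the well is still open.

Things in the scene. Friction and masses are not known exactly. Their poses are not given: they have to be found in the camera images.
- steriliser: White box fixed to the worktop, 180 (own x) x 360 (own y) x 90 mm high. Origin: centre of its underside, on the worktop. Own x points from its front (long side facing the robot) to its back, own y along its length, own z up. Own y from 20 to 180 mm is the closed deck, top at z = 90 mm, carrying the toggle; own y below 20 mm is the well with the sliding cover. Yaw within 0.45 rad of square.
- well (a point): Centre of the well's floor, 30 mm above the worktop. The mouth spans own y -155 to 20 mm and own x -62 to 62 mm of the box, between two steel channel lips along the long sides and a steel end rail (own y -180 to -155 mm), tops at z = 84 mm. Three loose upright steel nozzles, 36 mm high, stand in it; a lamp tube runs along its back wall.
- cover (a joint): How far the cover is open, m: 0 = fully closed against its stop, at most 0.125; starts at 0.06 to 0.12. A flat stainless leaf 142 x 198 x 3 mm, captive in level channels, top face at z = 79.5 mm. It closes toward the box's own -y, sliding out of a slot under the deck; no handle and no edge to push, so press on its top and drag. Rigid under pressure, 1.5 N to slide, stays where left.
- cover_patch (a point): Centre of the thin black ribbed patch (60 x 40 mm, under 1 mm high, only marks where to press) on the cover's top face, 30 mm behind its leading edge, on the box's centre line (own x = 0). It moves with the cover: own y of the box = -133 mm + joint value.
- cover_edge (a point): Middle of the cover's leading edge, at its top face; moves with the cover: own y of the box = -163 mm + joint value. When the cover is closed this edge is 8 mm under the end rail, out of sight.
- uv_switch (a joint): Angle of the toggle bat, rad: 0 = off (starts here; bat leans 0.40 rad to the front of the box, own -x), 0.80 = on (leans 0.40 rad to the back, own +x, the side with a small raised black dot on the plate). Past its centre at 0.40 it snaps over by itself. It takes about 2 N sideways at the tip.
- bat_tip (a point): Centre of the 10 mm ball at the end of the steel bat; moves with it. The bat is 28 mm long, 7 mm thick, and swings in the box's own x-z plane about a pivot at own x = 0, own y = 110 mm, z = 116 mm, in a white housing on the deck (86 own x, 56 own y, top at z = 110 mm). When off, the ball is 11 mm in front of the pivot at z = 142 mm, 32 mm above the housing. Nothing else stands on the deck.

How it is judged (in metres and radians):
On the way, in this order (a step that is already met when the one before it is completed fails the run):
1. the cover is fully closed, with the lamp still off (value of joint cover below 0.006 m and value of joint uv_switch below 0.3 rad), for 0.2 s.
2. the toggle has snapped over to on (value of joint uv_switch above 0.65 rad), for 0.2 s.
At the end, for the whole second after the job is handed in: The cover is within 6 mm of its stop, so that its leading edge is still tucked under the end rail and no gap is left, and the toggle lies on its on side (over 0.65 rad) (value of joint cover below 0.006 m and value of joint uv_switch above 0.65 rad); the robot touches nothing.
It fails at once if the lamp is switched on while the well is open (cover more than 8 mm from closed) (value of joint uv_switch above 0.4 rad and value of joint cover above 0.008 m).
It also fails if it takes over 35 s, if anything falls off the work surface, if the arm or the gripper's body presses on something with over 40 N, if the wrist force passes 120 N, or if a joint passes its speed limit or range.

## Working session

There is one attempt and no reset: what is moved stays moved. The work goes in short steps, Python scripts to look and compute and a tool call to move; the robot and the scene stay as the last step left them, time stands still between calls to the robot, and variables do not carry over. Pictures are saved under pics/ and viewed, at most 10 in all, crops included, and the job is handed in when it is done.

Besides the shell and the picture viewer there is one more tool, called after ">>>" by a JSON object that holds its "api" and its "payload". send_rows: Moves the arm, as the interface text tells. Its arguments: {"type":"object","properties":{"plan":{"type":"array"},"grip":{"type":"number"},"newtons":{"type":"number"}},"required":["plan"]}

```bash
mkdir -p pics; python3 - <<'E'
from bench import bot, grab_frame
import cv2,numpy as np
for n in("side","top"):
    f=grab_frame(n); cv2.imwrite(f"pics/{n}0.png",f["img"][:,:,::-1])
    np.save(f"{n}0.npy",f,allow_pickle=True)
    print(n,f["vfov"],f["cx"],f["cy"],np.round(f["R"],3).tolist(),np.round(f["t"],3))
s=bot.state();print(s["time_s"],s["tcp_pos"],np.round(s["tool_rot"],4).tolist(),s["gripper_width"])
E
```

```text
side 48.91713954428956 278.829575254484 211.87970865546464 [[0.994, 0.108, 0.018], [0.084, -0.637, -0.767], [-0.072, 0.763, -0.642]] [-0.532  0.143  0.851]
top 57.240110514922556 276.2903175783426 213.76571334839764 [[0.015, -0.999, 0.039], [-0.986, -0.021, -0.165], [0.166, -0.036, -0.986]] [0.123 0.557 0.896]
0.1 [ 0.24019471 -0.60342949  0.25217607] [[0.9291, 0.3698, -0.0006], [0.3698, -0.9291, 0.0018], [0.0002, -0.0019, -1.0]] 0.08551180536681309
```

View pics/side0.png

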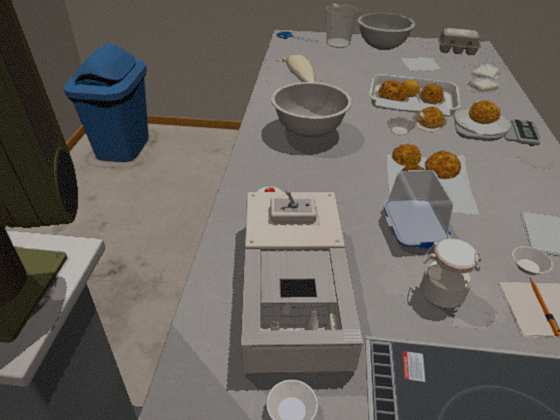

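View pics/top0.png

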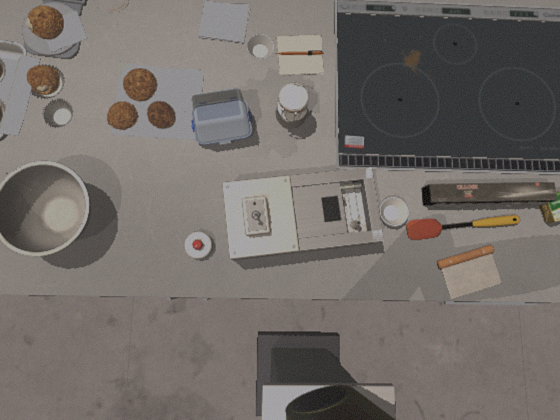

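The side view shows the steriliser with its deck at (295,220), the toggle at (290,198), the patch at (298,288) and the open well near (300,318). In the top view the deck's left end is at x≈224–300, the toggle is at (257,215), the patch at (331,208) and the end rail near (375,207).

```bash
cat > h.py <<'E'
import numpy as np,cv2
def ray(f,uv,z):
    h,w=f["img"].shape[:2]; F=h/2/np.tan(np.radians(f["vfov"]/2))
    R=np.array(f["R"]);t=np.array(f["t"])
    d=R.T@np.array([(uv[0]-f["cx"])/F,(uv[1]-f["cy"])/F,1]); c=-R.T@t
    return c+d*(z-c[2])/d[2]
def proj(f,X):
    F=f["img"].shape[0]/2/np.tan(np.radians(f["vfov"]/2))
    p=np.array(f["R"])@np.array(X)+np.array(f["t"]); return np.array([f["cx"]+F*p[0]/p[2],f["cy"]+F*p[1]/p[2]])
def load(n): return np.load(n+"0.npy",allow_pickle=True).item()
def patch(f,x0,y0,x1,y1):
    g=f["img"].max(2)[y0:y1,x0:x1]; m=(g<45).astype(np.uint8)
    n,l,s,c=cv2.connectedComponentsWithStats(m); 
    if n<2: return None
    i=1+np.argmax(s[1:,4]); r=cv2.minAreaRect(np.argwhere(l==i)[:,::-1].astype(np.float32))
    return c[i]+[x0,y0],s[i,4],r
E
python3 - <<'E'
from h import *
t=load("top");s=load("side")
for f,b in((t,(310,185,355,230)),(s,(265,265,330,310))):
    r=patch(f,*b);print(r,ray(f,r[0],.080))
im=t["img"][165:275,210:395,::-1]; cv2.imwrite("pics/c1.png",cv2.resize(im,None,fx=4,fy=4,interpolation=cv2.INTER_CUBIC))
E
```

```text
(array([323.66666667, 200.        ]), np.int32(3), ((14.000001907348633, 15.000001907348633), (1.4142134189605713, 1.4142134189605713), 45.0)) [0.58459738 0.02282454 0.08      ]
(array([297.45519713, 287.75806452]), np.int32(558), ((33.0, 23.0), (16.0, 34.0), 90.0)) [0.56433111 0.00570606 0.08      ]
```

View pics/c1.png

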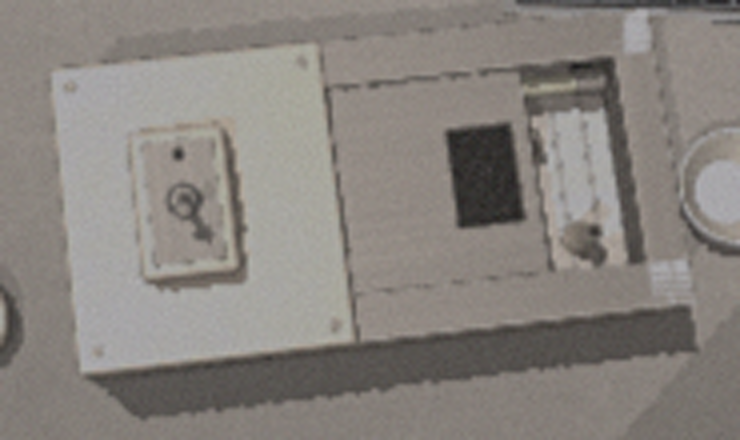

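The crop shows the deck corners at (52,72), (318,44), (355,342) and (82,372), the black patch at about (486,175), and the on-dot at (178,153). I'll fit the box pose from these.

```bash
cat >> h.py <<'E'
def fit(own,w):
    own=np.array(own,float);w=np.array(w)
    a=own-own.mean(0);b=w-w.mean(0)
    y=np.arctan2((a[:,0]*b[:,1]-a[:,1]*b[:,0]).sum(),(a*b).sum())
    R=np.array([[np.cos(y),-np.sin(y)],[np.sin(y),np.cos(y)]]); t=w.mean(0)-R@own.mean(0)
    return y,t,(own@R.T+t-w),R
E
python3 - <<'E'
from h import *
t=load("top");s=load("side")
C=lambda u,v:np.array([210+(u-1.5)/4,165+(v-1.5)/4])
own=[(.09,.18),(.09,.02),(-.09,.02),(-.09,.18)]
w=[ray(t,C(*p),.09)[:2] for p in((52,72),(318,44),(355,342),(82,372))]
y,o,res,R=fit(own,w);print(y,o,np.round(res*1000,1).tolist())
g=t["img"].max(2)[185:230,310:355];m=(g<70).astype(np.uint8)
n,l,st,c=cv2.connectedComponentsWithStats(m);i=1+np.argmax(st[1:,4]);print(st[i],c[i]+[310,185])
pt=ray(t,c[i]+[310,185],.080)[:2];ps=ray(s,patch(s,265,265,330,310)[0],.080)[:2]
for p in(pt,ps):print(p,"own",R.T@(p-o))
W=lambda a,b,z:np.array([*(R@[a,b]+o),z])
print("dot top", R.T@(ray(t,C(178,153),.111)[:2]-o), "dot")
for q in((-.011,.11,.142),(0,.11,.116)):print(W(*q),"top",proj(t,W(*q)),"crop",(proj(t,W(*q))-[210,165])*4,"side",proj(s,W(*q)))
print("side deck corners",[proj(s,W(*q,.09)).round(1).tolist() for q in own])
cv2.imwrite("pics/c2.png",cv2.resize(s["img"][180:260,235:355,::-1],None,fx=6,fy=6,interpolation=cv2.INTER_CUBIC))
E
```

```text
0.13084103267775618 [0.55466921 0.07330727] [[1.8, 1.6], [1.9, -1.3], [-1.3, -2.0], [-2.4, 1.6]]
[ 12  11  19  26 372] [330.74193548 208.60215054]
[0.56421588 0.00611381] own [ 0.00069847 -0.06786466]
[0.56433111 0.00570606] own [ 0.00075951 -0.06828397]
dot top [0.02788642 0.11068921] dot
[0.52941175 0.1809319  0.142     ] top [256.0969975  217.53711048] crop [184.38798998 210.14844193] side [287.55069511 192.31911468]
[0.54031773 0.18236705 0.116     ] top [255.7147799  214.52680547] crop [182.85911959 198.10722187] side [292.91717528 203.18307823]
side deck corners [[334.6, 191.7], [344.8, 246.0], [244.2, 246.2], [247.0, 191.6]]
```

View pics/c2.png

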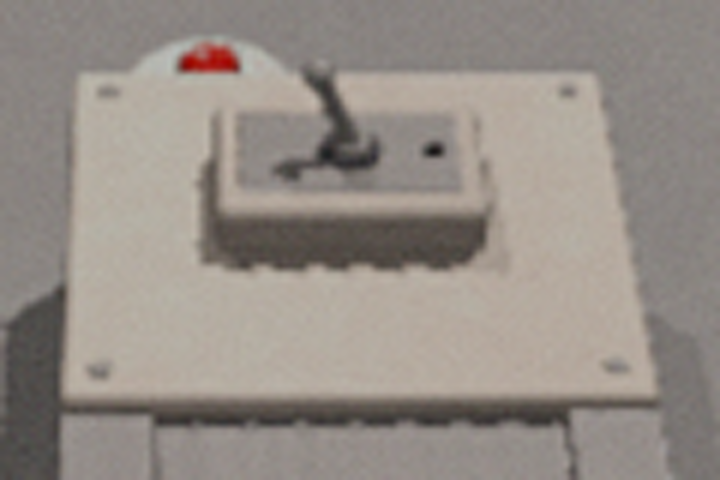

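The side crop shows the ball at (320,70), which is pixel (288,192). The fitted pose predicts that within 1 px, so the pose is good: yaw 0.131, cover open about 65 mm. Next I'll approach with the fingers shut and the tool turned square to the box.

>>> {"api": "send_rows", "payload": {"plan": [[0.1, -0.085, 0, 0, 0, 0.1], [0.3, -0.255, 0, 0, 0, 0.3], [0.5, -0.425, 0, 0, 0, 0.496], [0.7, -0.595, 0, 0, 0, 0.496], [0.9, -0.765, 0, 0, 0, 0.496], [1, -0.85, 0, 0, 0, 0.496], [1, -0.85, 0, 0, 0, 0.496], [1, -0.85, 0, 0, 0, 0.496]], "grip": -1, "newtons": 40}}

```text
time_s: 0.9
tcp_pos: [0.3956, -0.3098, 0.2529]
tool_rot: [[0.991, 0.136, 0.0], [0.136, -0.991, 0.002], [0.001, -0.002, -1.0]]
wrist_force: [0.9, -0.6, -0.9]
gripper_width: -0.0001
grip_force: 0.0
```

```bash
cat >> h.py <<'E'
Y=0.1308;O=np.array([.5547,.0733]);RB=np.array([[np.cos(Y),-np.sin(Y)],[np.sin(Y),np.cos(Y)]])
def go(s,a,b,z):
    "shift in tool-axis shares to put the TCP at box (a,b), world z"
    X=np.array([*(RB@[a,b]+O),z]); T=np.array(s["tool_rot"]); p=np.array(s["tcp_pos"])
    own=RB.T@(p[:2]-O)
    print("t",round(s["time_s"],2),"own",own.round(4),"z",p[2].round(4),"F",np.round(s["wrist_force"],1),"w",round(s["gripper_width"],4))
    print("share",(T.T@(X-p)/.25).round(3),"yaw err",np.degrees(np.arctan2(T[1,0],T[0,0])-Y).round(2),"tilt",T[:,2].round(4))
E
python3 -c "
from h import *
from bench import bot
go(bot.state(),0,-.062,.25)"
```

```text
t 0.9 own [-0.2077 -0.3591] z 0.2529 F [ 0.9 -0.6 -0.9] w -0.0001
share [ 0.838 -1.183  0.014] yaw err 0.35 tilt [ 4.0e-04  1.6e-03 -1.0e+00]
```

>>> {"api": "send_rows", "payload": {"plan": [[0.15, -0.19, 0, 0, 0, 0], [0.28, -0.37, 0, 0, 0, 0], [0.42, -0.56, 0, 0, 0, 0], [0.56, -0.74, 0, 0, 0, 0], [0.7, -0.9, 0, 0, 0, 0], [0.838, -1, 0, 0, 0, 0]]}}

```text
time_s: 1.5
tcp_pos: [0.552, -0.0582, 0.2531]
tool_rot: [[0.991, 0.13, -0.0], [0.13, -0.991, -0.0], [-0.0, 0.0, -1.0]]
wrist_force: [0.5, -1.1, -0.1]
gripper_width: 0.0002
grip_force: 0.0
```

>>> {"api": "send_rows", "payload": {"plan": [[0, -0.1, 0.1, 0, 0, 0], [0, -0.183, 0.25, 0, 0, 0], [0, -0.183, 0.4, 0, 0, 0], [0, -0.183, 0.5, 0, 0, 0], [0, -0.183, 0.5, 0, 0, 0]]}}

```text
time_s: 2.0
tcp_pos: [0.5422, -0.0142, 0.1231]
tool_rot: [[0.991, 0.13, -0.01], [0.13, -0.991, 0.001], [-0.01, -0.002, -1.0]]
wrist_force: [-0.5, 0.5, -0.2]
gripper_width: -0.0
grip_force: 0.0
```

```bash
python3 -c "
from h import *
from bench import bot
go(bot.state(),0,-.062,.1015)"
```

```text
t 2.0 own [-0.0238 -0.0851] z 0.1231 F [-0.5  0.5 -0.2] w -0.0
share [ 0.096 -0.092  0.086] yaw err -0.01 tilt [-9.9e-03  9.0e-04 -1.0e+00]
```

>>> {"api": "send_rows", "payload": {"plan": [[0, 0, 0, 0, 0, 0], [0, 0, 0, 0, 0, 0]]}}

```text
time_s: 2.2
tcp_pos: [0.5471, -0.0149, 0.1305]
tool_rot: [[0.992, 0.13, 0.003], [0.13, -0.992, -0.001], [0.003, 0.001, -1.0]]
wrist_force: [0.1, 0.7, 1.2]
gripper_width: 0.0002
grip_force: 0.0
```

```bash
python3 -c "
from h import *
from bench import bot
go(bot.state(),0,-.062,.1015)"
```

```text
t 2.2 own [-0.019  -0.0865] z 0.1305 F [0.1 0.7 1.2] w 0.0002
share [ 0.076 -0.098  0.116] yaw err -0.04 tilt [ 3.4e-03 -5.0e-04 -1.0e+00]
```

>>> {"api": "send_rows", "payload": {"plan": [[0.04, -0.05, 0, 0, 0, 0], [0.076, -0.098, 0.04, 0, 0, 0], [0.076, -0.098, 0.08, 0, 0, 0], [0.076, -0.098, 0.08, 0, 0, 0], [0.076, -0.098, 0.08, 0, 0, 0]]}}

```text
time_s: 2.7
tcp_pos: [0.5607, 0.0127, 0.1073]
tool_rot: [[0.991, 0.131, -0.002], [0.131, -0.991, 0.0], [-0.002, -0.0, -1.0]]
wrist_force: [-0.6, -0.4, -0.4]
gripper_width: 0.0004
grip_force: 0.0
```

```bash
python3 -c "
from h import *
from bench import bot
go(bot.state(),0,-.062,.1015)"
```

```text
t 2.7 own [-0.002  -0.0608] z 0.1073 F [-0.6 -0.4 -0.4] w 0.0004
share [0.008 0.005 0.023] yaw err 0.03 tilt [-0.002  0.    -1.   ]
```

Now press gently in 2 mm steps.

>>> {"api": "send_rows", "payload": {"plan": [[0.005, 0.0, 0.012, 0, 0, 0], [0.005, 0.0, 0.02, 0, 0, 0], [0.005, 0.0, 0.028, 0, 0, 0], [0.005, 0.0, 0.028, 0, 0, 0]]}}

```text
time_s: 3.1
tcp_pos: [0.5627, 0.0125, 0.1016]
tool_rot: [[0.991, 0.13, 0.0], [0.13, -0.991, -0.0], [0.0, 0.0, -1.0]]
wrist_force: [0.1, 0.8, 1.9]
gripper_width: -0.0001
grip_force: 1.0
```

>>> {"api": "send_rows", "payload": {"plan": [[0, 0, 0.005, 0, 0, 0], [0, 0, 0.01, 0, 0, 0], [0, 0, 0.01, 0, 0, 0]]}}

```text
time_s: 3.4
tcp_pos: [0.5628, 0.0125, 0.1015]
tool_rot: [[0.991, 0.131, -0.001], [0.131, -0.991, -0.0], [-0.001, 0.0, -1.0]]
wrist_force: [-6.7, 0.2, 14.1]
gripper_width: -0.0004
grip_force: 7.0
```

>>> {"api": "send_rows", "payload": {"plan": [[0, 0.02, 0.002, 0, 0, 0], [0, 0.04, 0.002, 0, 0, 0], [0, 0.06, 0.002, 0, 0, 0], [0, 0.08, 0.002, 0, 0, 0], [0, 0.1, 0.002, 0, 0, 0], [0, 0.1, 0.002, 0, 0, 0]]}}

```text
time_s: 4.0
tcp_pos: [0.5663, -0.0131, 0.1014]
tool_rot: [[0.991, 0.13, -0.0], [0.13, -0.991, -0.001], [-0.0, 0.001, -1.0]]
wrist_force: [-7.8, -1.7, 15.8]
gripper_width: -0.0005
grip_force: 7.9
```

```bash
cat > look.py <<'E'
import sys
from h import *
from bench import bot,grab_frame
f=grab_frame("side");cv2.imwrite(f"pics/{sys.argv[1]}.png",cv2.resize(f["img"][150:390,220:380,::-1],None,fx=2.5,fy=2.5))
go(bot.state(),0,-.125,.1015)
E
python3 look.py d1
```

```text
t 4.05 own [ 0.0002 -0.0872] z 0.1015 F [-7.7 -2.6 16.4] w 0.0002
share [-0.001  0.151  0.   ] yaw err -0.01 tilt [ 1.0e-04 -1.6e-03 -1.0e+00]
```

View pics/d1.png

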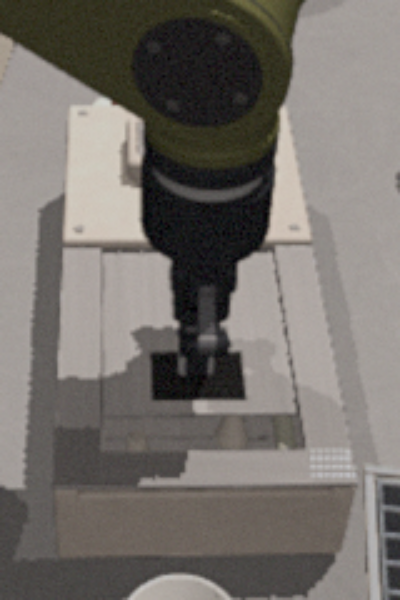

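The cover follows the tool: the patch is now near (198,377), with the leading edge at row 413 approaching the rail at 455. I'll finish the drag with a small overdrive into the stop.

>>> {"api": "send_rows", "payload": {"plan": [[0, 0.025, 0, 0, 0, 0], [0, 0.05, 0, 0, 0, 0], [0, 0.075, 0, 0, 0, 0], [0, 0.1, 0, 0, 0, 0], [0, 0.125, 0, 0, 0, 0], [0, 0.145, 0, 0, 0, 0], [0, 0.16, 0, 0, 0, 0], [0, 0.17, 0, 0, 0, 0], [0, 0.17, 0, 0, 0, 0]]}}

```text
time_s: 4.95
tcp_pos: [0.5725, -0.053, 0.1015]
tool_rot: [[0.992, 0.13, 0.002], [0.13, -0.992, 0.003], [0.002, -0.003, -1.0]]
wrist_force: [-5.4, 5.8, 14.2]
gripper_width: 0.0001
grip_force: 7.2
```

```bash
python3 look.py d2
```

```text
t 5.0 own [ 0.0011 -0.1275] z 0.1015 F [-5.6  6.9 15. ] w 0.0002
share [-0.005 -0.01  -0.   ] yaw err -0.04 tilt [ 0.0019  0.0032 -1.    ]
```

View pics/d2.png

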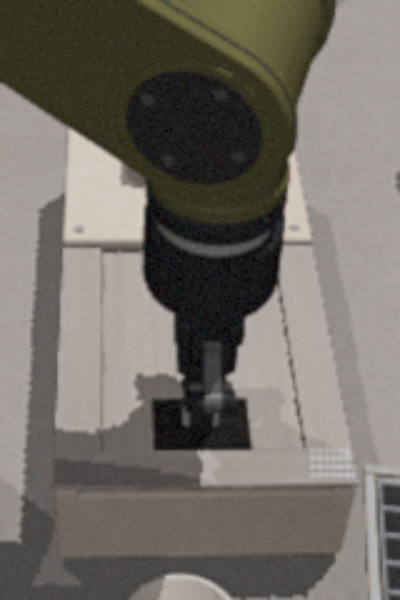

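At the stop: the patch's front edge (row ≈450) meets the rail edge, the well is hidden, and there is a 7 N reaction in +y. I'll lift straight up and check from the top camera.

>>> {"api": "send_rows", "payload": {"plan": [[0, -0.0, -0.02, 0, 0, 0], [0, 0.0, -0.1, 0, 0, 0], [0, 0, -0.25, 0, 0, 0], [0, 0, -0.42, 0, 0, 0], [-0.1, -0.1, -0.5, 0, 0, 0], [-0.2, -0.3, -0.5, 0, 0, 0], [-0.24, -0.5, -0.5, 0, 0, 0], [-0.24, -0.7, -0.5, 0, 0, 0], [-0.24, -0.85, -0.5, 0, 0, 0], [-0.24, -0.93, -0.5, 0, 0, 0], [-0.24, -0.93, -0.5, 0, 0, 0], [-0.24, -0.93, -0.5, 0, 0, 0]]}}

```text
time_s: 6.2
tcp_pos: [0.4815, 0.1683, 0.2231]
tool_rot: [[0.991, 0.131, -0.0], [0.131, -0.991, -0.001], [-0.0, 0.001, -1.0]]
wrist_force: [-0.0, -0.7, -0.3]
gripper_width: 0.0002
grip_force: 0.0
```

```bash
cat > look2.py <<'E'
import sys
from h import *
from bench import bot,grab_frame
f=grab_frame("top");s=grab_frame("side")
a=cv2.resize(f["img"][165:275,210:395,::-1],(555,330));b=cv2.resize(s["img"][150:390,220:380,::-1],(220,330))
cv2.imwrite(f"pics/{sys.argv[1]}.png",np.hstack([a,b]))
for g,p in((f,proj(f,[*(RB@[0,-.133]+O),.08])),(s,proj(s,[*(RB@[0,-.133]+O),.08]))):
    u,v=p.astype(int);m=(g["img"].max(2)[v-24:v+24,u-26:u+26]<70).astype(np.uint8)
    n,l,st,c=cv2.connectedComponentsWithStats(m)
    if n>1:
        i=1+np.argmax(st[1:,4]);w=ray(g,c[i]+[u-26,v-24],.08)[:2];print("patch own",RB.T@(w-O),st[i])
go(bot.state(),-.060,.11,.150)
E
python3 look2.py e1
```

```text
patch own [ 0.00112593 -0.13214131] [ 17  12  20  26 374]
patch own [ 0.00132124 -0.13235432] [  8  15  39  20 751]
t 6.3 own [-0.0601  0.1029] z 0.2231 F [ 0.2  0.6 -0. ] w -0.0001
share [ 0.    -0.029  0.292] yaw err -0.07 tilt [-2.e-04 -5.e-04 -1.e+00]
```

View pics/e1.png

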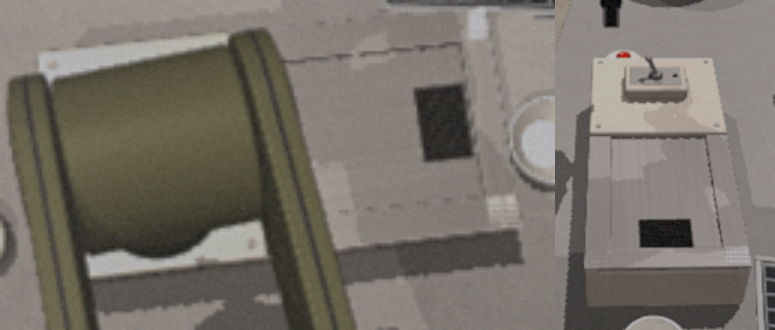

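The cover is closed: both views put the patch at own y ≈ -0.132, so about 1 mm open, and the toggle is still off. I'll descend in front of the bat.

>>> {"api": "send_rows", "payload": {"plan": [[0, -0.029, 0.05, 0, 0, 0], [0, -0.029, 0.15, 0, 0, 0], [0, -0.029, 0.24, 0, 0, 0], [0, -0.029, 0.29, 0, 0, 0], [0, -0.029, 0.29, 0, 0, 0], [0, -0.029, 0.29, 0, 0, 0]]}}

```text
time_s: 6.9
tcp_pos: [0.4809, 0.1755, 0.151]
tool_rot: [[0.992, 0.13, 0.0], [0.13, -0.992, 0.0], [0.0, -0.0, -1.0]]
wrist_force: [0.5, 0.1, 0.4]
gripper_width: -0.0006
grip_force: 0.0
```

```bash
python3 look.py f1; python3 -c "
from h import *
from bench import bot
go(bot.state(),-.003,.11,.150)"
```

```text
t 6.95 own [-0.0594  0.111 ] z 0.1518 F [0.2 0.1 0.3] w -0.0004
share [0.238 0.944 0.201] yaw err -0.03 tilt [ 1.6e-03  4.0e-04 -1.0e+00]
t 6.95 own [-0.0594  0.111 ] z 0.1518 F [0.2 0.1 0.3] w -0.0004
share [0.225 0.004 0.008] yaw err -0.03 tilt [ 1.6e-03  4.0e-04 -1.0e+00]
```

View pics/f1.png

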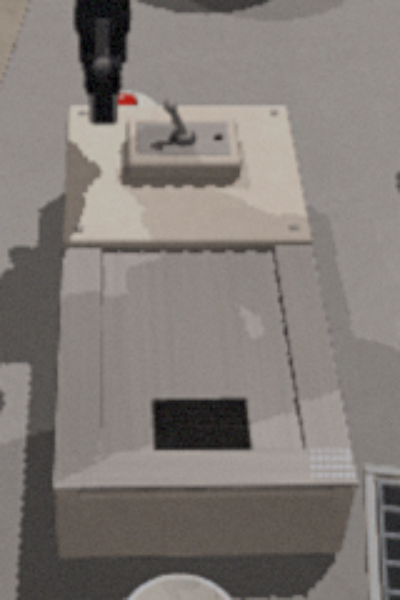

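The fingertips are in front of the bat, at (102,122) with the ball at (170,105), and at the right height. Now the push.

>>> {"api": "send_rows", "payload": {"plan": [[0.05, 0.004, 0.004, 0, 0, 0], [0.1, 0.004, 0.004, 0, 0, 0], [0.13, 0.004, 0.004, 0, 0, 0], [0.15, 0.004, 0.004, 0, 0, 0], [0.17, 0.004, 0.004, 0, 0, 0], [0.19, 0.004, 0.004, 0, 0, 0], [0.21, 0.004, 0.004, 0, 0, 0], [0.225, 0.004, 0.004, 0, 0, 0], [0.225, 0.004, 0.004, 0, 0, 0]]}}

```text
time_s: 7.85
tcp_pos: [0.534, 0.1818, 0.1491]
tool_rot: [[0.991, 0.131, -0.009], [0.131, -0.991, -0.001], [-0.009, 0.0, -1.0]]
wrist_force: [-10.6, -2.1, 6.3]
gripper_width: 0.0
grip_force: 6.0
```

>>> {"api": "send_rows", "payload": {"plan": [[-0.08, 0, 0, 0, 0, 0], [-0.2, 0, 0, 0, 0, 0], [-0.3, 0, -0.05, 0, 0, 0], [-0.35, 0, -0.2, 0, 0, 0], [-0.35, 0, -0.35, 0, 0, 0], [-0.35, 0, -0.4, 0, 0, 0], [-0.35, 0, -0.4, 0, 0, 0]]}}

```text
time_s: 8.55
tcp_pos: [0.4512, 0.1709, 0.2526]
tool_rot: [[0.991, 0.13, 0.006], [0.13, -0.991, 0.001], [0.006, -0.001, -1.0]]
wrist_force: [0.6, 0.4, -0.6]
gripper_width: 0.0
grip_force: 0.0
```

```bash
python3 look2.py g1
```

```text
patch own [ 0.00104865 -0.13210786] [ 17  12  20  26 375]
patch own [ 0.00135985 -0.13236331] [  8  15  39  20 752]
t 8.65 own [-0.0916  0.11  ] z 0.2485 F [ 0.2  0.8 -0.4] w -0.0002
share [0.127 0.    0.394] yaw err -0.01 tilt [-1.5e-03 -4.0e-04 -1.0e+00]
```

View pics/g1.png

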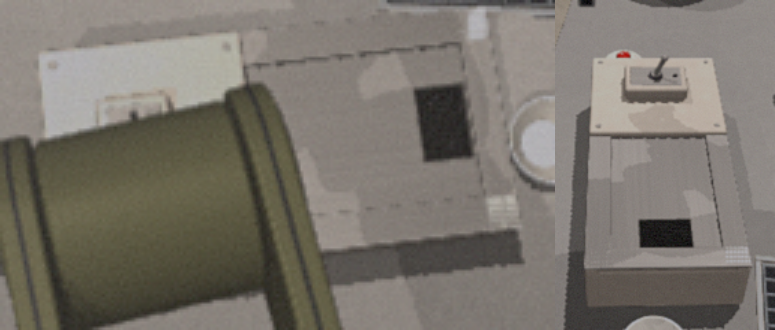

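The bat now leans to the dot side, with the ball at about (298.5,193.6) against a predicted on position near (299,192). The cover is still closed and the arm is clear, so I'm handing in.

```bash
python3 -c "
from bench import job
print(job.sign_off())"
```

```text
the job is handed in; nothing more can be done
None
```

The steriliser cover is closed (about 1 mm from its stop in both camera views), the toggle was then flipped to on, the arm is clear, and the job was handed in at about 8.7 s; no verdict was returned.

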